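# Hold the shutter key switch turned

## Task

Take the longest of the three keys from the rack, put it in the keyhole of the roller shutter's switch box and work it down until its collar sits on the lock face (the pins are sticky; a little wiggle gets it past them), then turn it a quarter turn clockwise (seen from above). The switch springs back, so finish while still gripping the key, fully home and held turned. Leave the two shorter keys standing in the rack and the other things on the bench where they are.

Things in the scene. Friction and masses are not known exactly. Their poses are not given: they have to be found in the camera images.
- key_long_bow (a point): centre of the bow (grip) of the longest of three look-alike plain steel keys standing tip down in the rack; this is the one that works the switch. Collar underside to tip 33.5 mm; this point is 57.5 above the tip, 24 above the collar's underside. z up, x along the bow's width. Same parts as key_long.
- key_mid_bow (a point): centre of the bow (grip) of the middle of three look-alike plain steel keys standing tip down in the rack; too short for the lock, stays in the rack. Collar underside to tip 25.5 mm; this point is 49.5 above the tip, 24 above the collar's underside. z up, x along the bow's width. Same parts as key_long.
- key_short_bow (a point): centre of the bow (grip) of the shortest of three look-alike plain steel keys standing tip down in the rack; too short for the lock, stays in the rack. Collar underside to tip 17.5 mm; this point is 41.5 above the tip, 24 above the collar's underside. z up, x along the bow's width. Same parts as key_long.
- keyhole (a point): centre of the keyhole's mouth, on the lock face; z up, x along the slot's long way. The slot is 20.5 x 8.5 with a 2 mm bevel, straight down 18 mm; below it the rotor has a pocket 20 x 8 for the bit. Only with the collar on the face (within 3 mm) is the bit below the slot and free to turn; it is then trapped until turned back.
- switch_box: fixed grey box 160 (x) x 120 (y) x 75 high, origin under its centre; in its top a steel lock face 50 x 44, 75 above the bench. Two pairs of sticky pins (8 and 13 mm down) stick into the slot from its long sides; each slides aside at 7 N and stays: a straight push sticks up to some 35 N, but pressed with 10 N and twisted 0.1 rad to and fro the key passes. Two black lamps, 4 high, near its -y edge.
- lock_rotor (a joint): angle of the rotor (rad): 0 at rest, in line with the slot, growing clockwise seen from above, stop at 1.65 (a quarter turn is 1.57). A spring (0.03 N m at rest, 0.11 at the stop) turns it back to 0 when the key is let go. The key has about 0.12 rad of play in it, so the key turns that much farther than the rotor.
- key_rack: fixed wooden rack block, 170 (x) x 60 (y) x 35 high, origin at the centre of its underside. Three key pockets (19 x 7 with a 1 mm bevel, 15 deep, floor 20 above the bench) in a row along its x at -60, 0 and +60; the pockets' long way is along x too. Which key stands in which pocket varies.
- carton_center (a point): centre of a loose cardboard box 130 x 100 x 80 high, to be left alone.
- tape_roll_center (a point): centre of a grey tape roll lying flat, 100 across, 48 high, to be left alone.
- spray_bottle_center (a point): centre of an upright white bottle, 64 across, 170 high, to be left alone.
- key_long: the longest key, origin at the middle of its tip, 80 g. Bow: slab 30 wide (x) x 10 thick (y) x 40 tall (z). Under it a round collar 16 across, 4 thick, then a round stem 6 across, at the bottom the bit, 18 wide (x) x 6 thick (y) x 12 tall, its lowest 1.2 mm bevelled to 2 thick. Half a turn about z makes no difference; it fits the keyhole both ways.
There are look-alikes about, which are no part of the job. Of the things shaped like the switch_box, the grey one is meant.

How it is judged:
On the way, in this order (a step that is already met when the one before it is completed fails the run):
1. the longest key is lifted clear of the rack (z of key_long_bow in the frame of key_rack above 0.097 m and contact force between the fingers and key_long above 1 N), for 0.1 s.
2. it is fully home in the lock, not yet turned (z of key_long_bow in the frame of keyhole below 0.027 m and horizontal distance between key_long_bow and keyhole below 0.008 m and angle between key_long_bow's own z axis and vertical below 0.15 rad and value of joint lock_rotor below 0.3 rad), for 0.1 s.
At the end, for the whole second after the job is handed in: The gripper still grips the longest key (over 2 N), its collar is within 3 mm of the lock face and it is upright within 0.15 rad, and the rotor stands beyond 1.3 rad (a quarter turn is 1.57, the stop 1.65) and stays there (z of key_long_bow in the frame of keyhole below 0.027 m and horizontal distance between key_long_bow and keyhole below 0.008 m and angle between key_long_bow's own z axis and vertical below 0.15 rad and value of joint lock_rotor above 1.3 rad and contact force between the fingers and key_long above 2 N); the arm keeps its last pose, push and grip.
It fails at once if a shorter key is taken from the rack or pushed over (distance of any of key_mid_bow, key_short_bow from where it was at the start of the episode above 0.025 m).
It fails at once if the carton, tape roll or bottle is moved more than 3 cm (distance of any of carton_center, tape_roll_center, spray_bottle_center from where it was at the start of the episode above 0.03 m).
It also fails if it takes over 58 s, if anything falls off the work surface, if the arm or the gripper's body presses on something with over 40 N, if the wrist force passes 120 N, or if a joint passes its speed limit or range.

## Robot

A 7-joint arm with a two-finger parallel gripper is mounted at the origin on the work surface. World frame = base frame: x ahead of the robot, y to its left, z up, the work surface at z = 0. Lengths are in m, angles in rad, forces in N, time in s.
With the tool pointing down it reaches from about 0.4 to 0.9 m from the base axis. Payload 5.6 kg.
Tool frame: the origin (TCP) lies at the very end of the fingers, on their centre line; the grasp point (between the pads) lies 19 mm behind it; z points along the fingers, y is the line along which they close (so a half turn about z gives the same grasp; the last joint's range is limited). The gripper opens to 92 mm and grips with 3 to 60 N. Pads are 20 mm wide; open, the fingers measure 128 mm over their backs; the gripper's body (75 mm by 189 mm) begins 69 mm behind the grasp point.
Start: joints at [-1.38, 0.468, -0.012, 1.603, 0.006, 1.071, -0.056], TCP at [0.151, 0.632, 0.215] pointing down, gripper open.
Joint ranges: [-2.53, 2.53], [-0.31, 2.02], [-1.57, 1.55], [0.28, 2.44], [-1.29, 4.43], [0.15, 1.84], [-2.92, 2.92]. Speed limits (rad/s): [2.57, 2.57, 3.14, 3.14, 3.14, 3.14, 3.14].

## Interface

Orientations are given as a rotation vector (axis times angle).
In Python, from bench import manip gives the robot as it stands.
- The arm moves only by the tool apply_moves, never from a script. Its argument "increments" is a list of rows, each an object of numbers: "x", "y", "z": the shift along the tool's x, y, z in units of 25 mm (1.0 is 25 mm); "rx", "ry", "rz": the turn, a rotation vector about the tool's x, y, z in units of 6 degrees (1.0 is 6 degrees); "hand": the opening in per cent of the stroke, from 0 (shut) to 100 (fully open). A call has 1 to 20 rows; each row is the pose to reach, as a shift and turn from the pose commanded when the call began, along the tool's axes at that moment; what a row does not reach only later rows make up. A row lasts 1/10 s, in which the tool goes at most 50 mm and 8.59 degrees, less where a joint would pass 70% of its speed; a pose out of reach is approached as far as the arm can. A call with a gripper value outside its range is refused whole. The fingers move at their own pace and stop on an object; the grip force is fixed at half the most. Time passes only in rows, so rows that repeat a pose let the fingers close. It gives the time, the measured TCP pose, the force, the opening and the grip force at its end, in the units of the state.
- manip.get_obs(): the state, without advancing time (a new reading comes with each control period).
- manip.camera(name): name is "scene" or "top"; returns (picture, depth): 480x640x3 uint8, blue, green, red; 480x640 float32, m along the optical axis (not along the pixel's ray), 0 where there is no reading.
- manip.calibration(name): a dict with "K" (3x3 intrinsics, pixels), "xyz" and "rotation" of the camera in the world. Camera axes: x right, y up, looking along -z (the intrinsics and any distortion apply to the point x, -y, -z); pixel columns grow to the right and rows downward; lengths in m; the calibration is good to about 2 mm. A picture is of the moment at which its call begins. calibration takes no time and is no camera call.
- manip.close_job(): hands the job in; it is judged then, once.
The state is a dict: "time_s": time; "joints": joint angles; "joint_vel": joint speeds; "joint_efforts": joint torques, N m; "eef_pos": TCP position; "eef_rot": TCP orientation; "contact_force": force on the tool from outside, world axes, zero at the start; "ft_torque": the same for the moment, N m; "gripper_width": finger opening in m; "grasp_force": force on a finger pad.
Only numpy, scipy, OpenCV 4.12 (cv2) and the standard library are available. Lean on these libraries where they do the work, as an engineer would, in place of code of your own. Each camera call takes 0.05 s, during which the arm holds its last target. There are 200 camera calls.

## Working session

There is one attempt and no reset: what is moved stays moved. The work goes in short steps, Python scripts to look and compute and a tool call to move; the robot and the scene stay as the last step left them, time stands still between calls to the robot, and variables do not carry over. Pictures are saved under pics/ and viewed, at most 10 in all, crops included, and the job is handed in when it is done.

Besides the shell and the picture viewer there is one more tool, called in YAML: its name, and indented under it one key for each argument. apply_moves: Moves the arm, as the interface text tells. Its arguments: {"type":"object","properties":{"increments":{"type":"array"}},"required":["increments"]}

```bash
mkdir -p pics
cat > h.py <<'E'
import numpy as np,cv2
from bench import manip
def grab(n):
    im,d=manip.camera(n);c=manip.calibration(n);np.savez(f'{n}.npz',im=im,d=d,**{k:np.array(c[k]) for k in('K','xyz','rotation')});return im,d,c
def world(d,c):
    K=np.array(c['K']);R=np.array(c['rotation']);
    if R.size==3:R=cv2.Rodrigues(R.astype(float))[0]
    v,u=np.mgrid[:d.shape[0],:d.shape[1]]
    p=np.stack([(u-K[0,2])/K[0,0]*d,-(v-K[1,2])/K[1,1]*d,-d],-1)
    return p@R.T+np.array(c['xyz'])
E
python3 - <<'E'
from h import *
for n in('top','scene'):
    im,d,c=grab(n);cv2.imwrite(f'pics/{n}0.png',im);print(c)
print(manip.get_obs())
E
```

```text
{'K': array([[459.47760817,   0.        , 321.05618466],
       [  0.        , 459.47760817, 237.48814677],
       [  0.        ,   0.        ,   1.        ]]), 'xyz': array([0.39959798, 0.10142446, 1.32175174]), 'rotation': array([ 0.05793674, -0.09183123, -1.54616115])}
{'K': array([[470.98575922,   0.        , 318.95422001],
       [  0.        , 470.98575922, 239.11938762],
       [  0.        ,   0.        ,   1.        ]]), 'xyz': array([ 1.40032241, -0.31032417,  0.78032234]), 'rotation': array([0.83247393, 0.54076706, 1.08538952])}
{'time_s': 0.1, 'joints': array([-1.38001921,  0.46827352, -0.01163166,  1.60350288,  0.00601808,
        1.071389  , -0.05628897]), 'joint_vel': array([-3.04973518e-05, -2.98169324e-03,  4.22066893e-04, -1.45749779e-03,
       -4.66073242e-04,  8.42972299e-04,  1.49549359e-04]), 'joint_efforts': array([ 1.35677845e-03, -5.21650922e+01, -1.22732908e-02, -2.44370091e+01,
       -5.67862345e-02,  1.40647366e-02,  6.48680452e-05]), 'eef_pos': array([0.15050989, 0.63181298, 0.21375759]), 'eef_rot': array([-3.66402872e-01, -3.12008700e+00,  2.41408497e-03]), 'contact_force': array([ 0.19893772,  0.23992441, -0.46859261]), 'ft_torque': array([ 0.00905771, -0.01065237, -0.05495934]), 'grasp_force': 0.0, 'gripper_width': 0.09194022934275838}
```

View pics/top0.png

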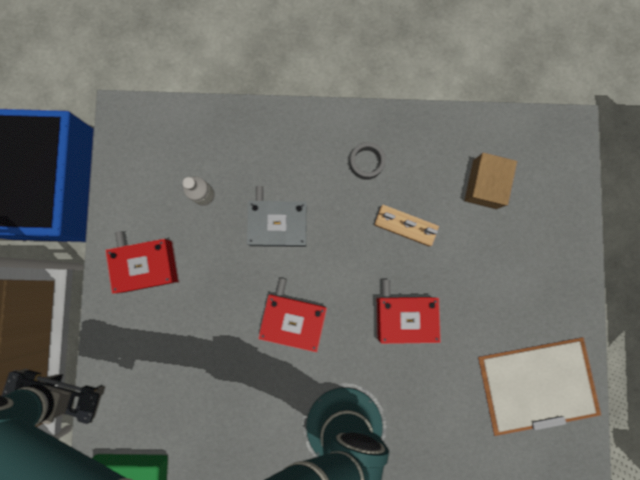

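View pics/scene0.png

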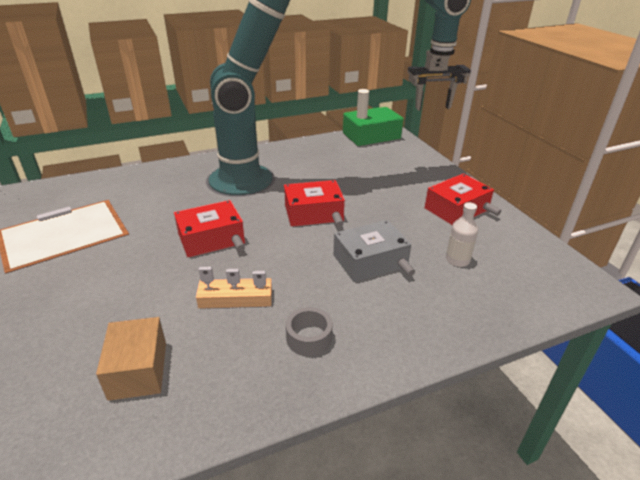

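The top view shows the only grey switch box at (277,223), with look-alike red boxes at (140,265), (292,322) and (409,320). The rack is at (407,225), with keys at (388,215), (408,223) and (428,231). In the scene view the same keys are at (206,275), (233,278) and (260,280), and the left one looks tallest. Next I'll measure and take an enlarged crop.

Run:
```python
from h import *
def rect(P,m,name):
    (c,s,a)=cv2.minAreaRect(P[m][:,:2].astype(np.float32)*1000);b=cv2.boxPoints((c,s,a))
    print(name,np.round(c,1),np.round(s,1),round(a,2),m.sum(),np.round(P[m].mean(0),4))
out=[]
for n,box,lk in(('top',(370,200,445,252),(245,195,312,250)),('scene',(185,255,285,315),(325,215,420,285))):
    f=np.load(n+'.npz');d=f['d'];P=world(d,f);im=f['im']
    M=lambda b:(np.indices(d.shape)[1]>b[0])&(np.indices(d.shape)[1]<b[2])&(np.indices(d.shape)[0]>b[1])&(np.indices(d.shape)[0]<b[3])
    z=P[...,2]; r=M(box); print(n,'bench',np.median(z[M((300,260,370,280))]) if n=='top' else '')
    rect(P,r&(abs(z-.035)<.008),'rack')
    k=(r&(z>.058)).astype(np.uint8);N,L=cv2.connectedComponents(k)
    for i in range(1,N):
        m=L==i
        if m.sum()>3: print('key',m.sum(),'px',np.argwhere(m).mean(0)[::-1].round(1),'mean',P[m].mean(0).round(4),'zmax',np.sort(z[m])[-5:].round(4));rect(P,m,' k')
    b=M(lk); rect(P,b&(abs(z-.075)<.006),'box')
    g=im.astype(int).min(-1); rect(P,b&(abs(z-.075)<.012)&(g>165),'face')
    dk=(b&(z>.06)&(im.max(-1)<60)).astype(np.uint8);N,L=cv2.connectedComponents(dk)
    for i in range(1,N):
        m=L==i; print('dark',m.sum(),np.argwhere(m).mean(0)[::-1].round(1),P[m].mean(0).round(4))
    for q in(box,lk): out.append(cv2.resize(im[q[1]:q[3],q[0]:q[2]],(400,290),interpolation=cv2.INTER_CUBIC))
cv2.imwrite('pics/crop1.png',np.vstack([np.hstack(out[:2]),np.hstack(out[2:])]))
```

```text
top bench -0.000227425935372505
rack [ 566.  -168.3] [170.9  62.3] 69.89 1074 [ 0.5642 -0.166   0.0349]
key 55 px [389.4 215.5] mean [ 0.5844 -0.1104  0.0776] zmax [0.0841 0.0848 0.0851 0.087  0.0876]
 k [ 584.9 -111.5] [30.6 10.3] 69.47 55 [ 0.5844 -0.1104  0.0776]
key 63 px [410. 223.] mean [ 0.5642 -0.1659  0.0833] zmax [0.0923 0.0928 0.0928 0.0932 0.0935]
 k [ 564.8 -167.6] [29.7 11.3] 74.64 63 [ 0.5642 -0.1659  0.0833]
key 72 px [431.1 230.7] mean [ 0.5419 -0.2176  0.1052] zmax [0.0999 0.1001 0.1004 0.1005 1.3218]
 k [480.1 -64.7] [ 24.4 368.3] 22.08 72 [ 0.5419 -0.2176  0.1052]
box [558.3 197.5] [119.5 159.4] 1.43 2393 [0.5581 0.1973 0.0733]
face [545.4 185.5] [0. 0.] 0.0 1 [0.5454 0.1855 0.0768]
dark 18 [254.4 207.2] [0.5976 0.2594 0.0788]
dark 19 [298.6 207.9] [0.599  0.139  0.0783]
scene bench 
rack [ 565.8 -167.9] [170.4  66.1] 69.42 1234 [ 0.5723 -0.1724  0.0343]
key 204 px [205.3 274. ] mean [ 0.5488 -0.2246  0.0816] zmax [0.0989 0.099  0.0991 0.0992 0.0992]
 k [ 546.5 -224.5] [30.6 13.6] 70.99 204 [ 0.5488 -0.2246  0.0816]
key 174 px [232. 275.] mean [ 0.5833 -0.1706  0.0889] zmax [0.0917 0.0924 0.7803 0.7803 0.7803]
 k [ 980.2 -231. ] [ 29.9 854.6] 81.31 174 [ 0.5833 -0.1706  0.0889]
key 134 px [258.2 275.7] mean [ 0.5889 -0.1123  0.0722] zmax [0.0827 0.0828 0.0829 0.083  0.0832]
 k [ 587.4 -111.8] [29.6 13.7] 64.0 134 [ 0.5889 -0.1123  0.0722]
box [558.1 197. ] [125.6 163.5] 0.78 1785 [0.5624 0.1943 0.0727]
face [555.8 201.8] [54. 56.] 87.47 198 [0.5555 0.2002 0.0741]
dark 11 [400.4 240.1] [0.5982 0.2586 0.0779]
dark 17 [358.1 251.6] [0.6015 0.1376 0.0787]
```

View pics/crop1.png

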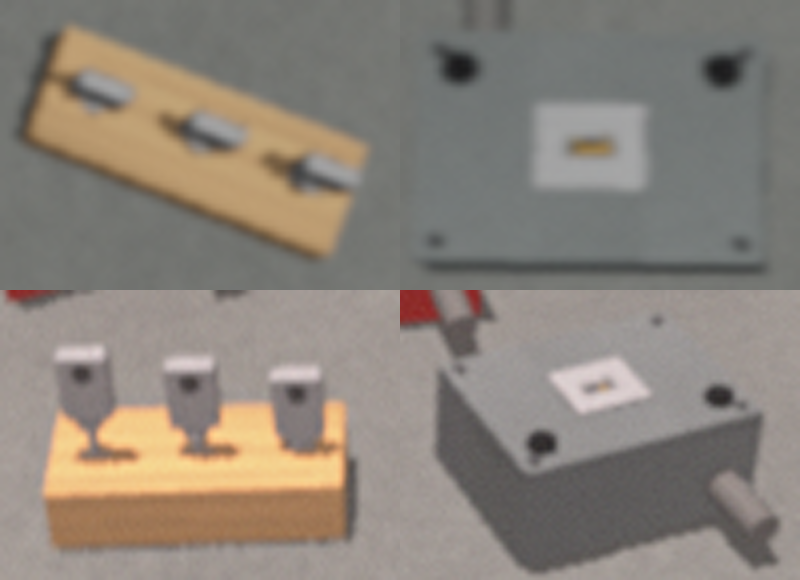

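The rack keys are: short at (389,215), tops 0.083; mid at (410,223), tops 0.092; long at (431,231), tops 0.099. The tallest is at the scene-left end (205,274), and its longer stem shows in the crop, so it is the one meant. The grey box's keyhole is at about (277,223) in the top view.

```bash
cat >> h.py <<'E'
from scipy.spatial.transform import Rotation as Ro
def ray(f,uv,z):
    K=np.array(f['K']);R=Ro.from_rotvec(np.array(f['rotation'])).as_matrix();o=np.array(f['xyz'])
    r=R@np.array([(uv[0]-K[0,2])/K[0,0],-(uv[1]-K[1,2])/K[1,1],-1]);return o+r*(z-o[2])/r[2]
def st():
    o=manip.get_obs();R=Ro.from_rotvec(o['eef_rot']).as_matrix()
    print('t',o['time_s'],'p',o['eef_pos'].round(4),'xang',np.degrees(np.arctan2(R[1,0],R[0,0])).round(2),'tilt',np.degrees(np.arccos(-R[2,2])).round(2),'q',o['joints'].round(2),'F',o['contact_force'].round(1),'T',o['ft_torque'].round(2),'w',round(o['gripper_width'],4),'g',round(o['grasp_force'],1));return o['eef_pos'],R
def shift(*ps):
    p,R=st()
    for q in ps: print(q,'units',(R.T@(np.array(q)-p)/.025).round(3))
E
python3 - <<'E'
from h import *
shift((.5,.3,.25),(.545,-.2243,.2),(.545,-.2243,.06))
for n,b in(('top',(268,215,286,231)),('scene',(360,230,385,246))):
    f=np.load(n+'.npz');im=f['im'][b[1]:b[3],b[0]:b[2]].astype(float)
    w=np.clip(np.percentile(im[...,0],60)*.8-im[...,0],0,None)
    # keep component of slot only
    N,L,S,C=cv2.connectedComponentsWithStats((w>0).astype(np.uint8))
    for i in range(1,N):
        m=L==i;v,u=np.nonzero(m);ww=w[m];uv=(b[0]+(u*ww).sum()/ww.sum(),b[1]+(v*ww).sum()/ww.sum())
        print(n,S[i][4],np.round(uv,2),ray(f,uv,.075).round(4))
E
```

```text
t 0.1 p [0.1505 0.6318 0.2138] xang 166.6 tilt 0.09 q [-1.38  0.47 -0.01  1.6   0.01  1.07 -0.06] F [ 0.2  0.2 -0.5] T [ 0.01 -0.01 -0.05] w 0.0919 g 0.0
(0.5, 0.3, 0.25) units [-16.674  -9.675  -1.433]
(0.545, -0.2243, 0.2) units [-23.284 -29.656   0.598]
(0.545, -0.2243, 0.06) units [-23.283 -29.648   6.198]
top 28 [276.47 222.4 ] [0.5579 0.1983 0.075 ]
scene 1 [362. 232.] [0.5265 0.1867 0.075 ]
scene 7 [372.02 237.88] [0.5593 0.1986 0.075 ]
scene 7 [363.38 242.13] [0.5673 0.1698 0.075 ]
scene 1 [384. 241.] [0.5827 0.2204 0.075 ]
scene 4 [376.15 243.2 ] [0.5834 0.1975 0.075 ]
scene 3 [380.46 242.08] [0.5833 0.2099 0.075 ]
scene 2 [370.31 245.  ] [0.5846 0.1803 0.075 ]
scene 1 [373. 245.] [0.5872 0.1866 0.075 ]
```

apply_moves:
  increments:
    - {"x": -2, "y": -1, "z": -1, "rz": 1}
    - {"x": -4, "y": -2, "z": -1.4, "rz": 2}
    - {"x": -6, "y": -3, "z": -1.4, "rz": 3}
    - {"x": -8, "y": -4.2, "z": -1.4, "rz": 4}
    - {"x": -10, "y": -5.4, "z": -1.4, "rz": 5}
    - {"x": -12, "y": -6.7, "z": -1.4, "rz": 6}
    - {"x": -14, "y": -8, "z": -1.4, "rz": 7}
    - {"x": -16, "y": -9.5, "z": -1.4, "rz": 8}
    - {"x": -17, "y": -11.5, "z": -1.4, "rz": 9}
    - {"x": -17.8, "y": -13.5, "z": -1.4, "rz": 10}
    - {"x": -18.5, "y": -15.5, "z": -1.4, "rz": 11}
    - {"x": -19.2, "y": -17.5, "z": -1.4, "rz": 12}
    - {"x": -20, "y": -19.5, "z": -1.4, "rz": 13}
    - {"x": -20.6, "y": -21.5, "z": -1.4, "rz": 14}
    - {"x": -21.2, "y": -23.5, "z": -1.2, "rz": 15}
    - {"x": -22, "y": -25.5, "z": -0.8, "rz": 16}
    - {"x": -22.6, "y": -27.5, "z": 0, "rz": 16.15}
    - {"x": -23.28, "y": -29.65, "z": 0.6, "rz": 16.15}
    - {"x": -23.28, "y": -29.65, "z": 0.6, "rz": 16.15}
    - {"x": -23.28, "y": -29.65, "z": 0.6, "rz": 16.15}

```text
schema error: expected keys x, y, z, rx, ry, rz, hand
```

Run:
```python
from h import *
shift((.545,-.2243,.12),(.545,-.2243,.061))
```

```text
t 0.1 p [0.1505 0.6318 0.2138] xang 166.6 tilt 0.09 q [-1.38  0.47 -0.01  1.6   0.01  1.07 -0.06] F [ 0.2  0.2 -0.5] T [ 0.01 -0.01 -0.05] w 0.0919 g 0.0
(0.545, -0.2243, 0.12) units [-23.283 -29.651   3.798]
(0.545, -0.2243, 0.061) units [-23.283 -29.648   6.158]
```

apply_moves:
  increments:
    - {"x": -2, "y": -1, "z": -1, "rx": 0, "ry": 0, "rz": 1, "hand": 100}
    - {"x": -4, "y": -2, "z": -1.4, "rx": 0, "ry": 0, "rz": 2, "hand": 100}
    - {"x": -6, "y": -3, "z": -1.4, "rx": 0, "ry": 0, "rz": 3, "hand": 100}
    - {"x": -8, "y": -4.2, "z": -1.4, "rx": 0, "ry": 0, "rz": 4, "hand": 100}
    - {"x": -10, "y": -5.4, "z": -1.4, "rx": 0, "ry": 0, "rz": 5, "hand": 100}
    - {"x": -12, "y": -6.7, "z": -1.4, "rx": 0, "ry": 0, "rz": 6, "hand": 100}
    - {"x": -14, "y": -8, "z": -1.4, "rx": 0, "ry": 0, "rz": 7, "hand": 100}
    - {"x": -16, "y": -9.5, "z": -1.4, "rx": 0, "ry": 0, "rz": 8, "hand": 100}
    - {"x": -17, "y": -11.5, "z": -1.4, "rx": 0, "ry": 0, "rz": 9, "hand": 100}
    - {"x": -17.8, "y": -13.5, "z": -1.4, "rx": 0, "ry": 0, "rz": 10, "hand": 100}
    - {"x": -18.5, "y": -15.5, "z": -1.4, "rx": 0, "ry": 0, "rz": 11, "hand": 100}
    - {"x": -19.2, "y": -17.5, "z": -1.4, "rx": 0, "ry": 0, "rz": 12, "hand": 100}
    - {"x": -20, "y": -19.5, "z": -1.4, "rx": 0, "ry": 0, "rz": 13, "hand": 100}
    - {"x": -20.6, "y": -21.5, "z": -1.4, "rx": 0, "ry": 0, "rz": 14, "hand": 100}
    - {"x": -21.2, "y": -23.5, "z": -1.2, "rx": 0, "ry": 0, "rz": 15, "hand": 100}
    - {"x": -22, "y": -25.5, "z": -0.8, "rx": 0, "ry": 0, "rz": 16, "hand": 100}
    - {"x": -22.6, "y": -27.5, "z": 0, "rx": 0, "ry": 0, "rz": 16.15, "hand": 100}
    - {"x": -23.28, "y": -29.65, "z": 0.6, "rx": 0, "ry": 0, "rz": 16.15, "hand": 100}
    - {"x": -23.28, "y": -29.65, "z": 0.6, "rx": 0, "ry": 0, "rz": 16.15, "hand": 100}
    - {"x": -23.28, "y": -29.65, "z": 0.6, "rx": 0, "ry": 0, "rz": 16.15, "hand": 100}

```text
time_s: 2.1
eef_pos: [0.5444, -0.2203, 0.2]
eef_rot: [-2.577, -1.796, -0.0]
contact_force: [1.3, 1.4, -0.2]
gripper_width: 0.0919
grasp_force: 0.0
```

Run:
```python
from h import *
shift((.545,-.2243,.12),(.545,-.2243,.061))
```

```text
t 2.1 p [ 0.5444 -0.2203  0.2   ] xang 69.73 tilt 0.02 q [-0.18  0.43  0.67  1.81 -0.31  1.01  0.25] F [ 1.3  1.4 -0.2] T [-0.02  0.03  0.  ] w 0.0919 g 0.0
(0.545, -0.2243, 0.12) units [-0.144  0.079  3.202]
(0.545, -0.2243, 0.061) units [-0.145  0.079  5.562]
```

apply_moves:
  increments:
    - {"x": 0, "y": 0, "z": 1.6, "rx": 0, "ry": 0, "rz": 0, "hand": 100}
    - {"x": 0, "y": 0, "z": 3.0, "rx": 0, "ry": 0, "rz": 0, "hand": 100}
    - {"x": 0, "y": 0, "z": 3.0, "rx": 0, "ry": 0, "rz": 0, "hand": 100}
    - {"x": 0, "y": 0, "z": 3.0, "rx": 0, "ry": 0, "rz": 0, "hand": 100}

```text
time_s: 2.5
eef_pos: [0.5444, -0.2187, 0.1258]
eef_rot: [-2.578, -1.795, 0.002]
contact_force: [0.0, -0.4, 1.0]
gripper_width: 0.0921
grasp_force: 0.0
```

Run:
```python
from h import *
shift((.545,-.2243,.061))
im,d,c=grab('scene');cv2.imwrite('pics/s1.png',cv2.resize(im[170:320,150:350],(800,600),interpolation=cv2.INTER_CUBIC))
```

```text
t 2.5 p [ 0.5444 -0.2187  0.1258] xang 69.7 tilt 0.06 q [-0.14  0.52  0.62  1.87 -0.38  0.88  0.31] F [ 0.  -0.4  1. ] T [-0.04  0.09  0.01] w 0.0921 g 0.0
(0.545, -0.2243, 0.061) units [-0.201  0.101  2.592]
```

View pics/s1.png

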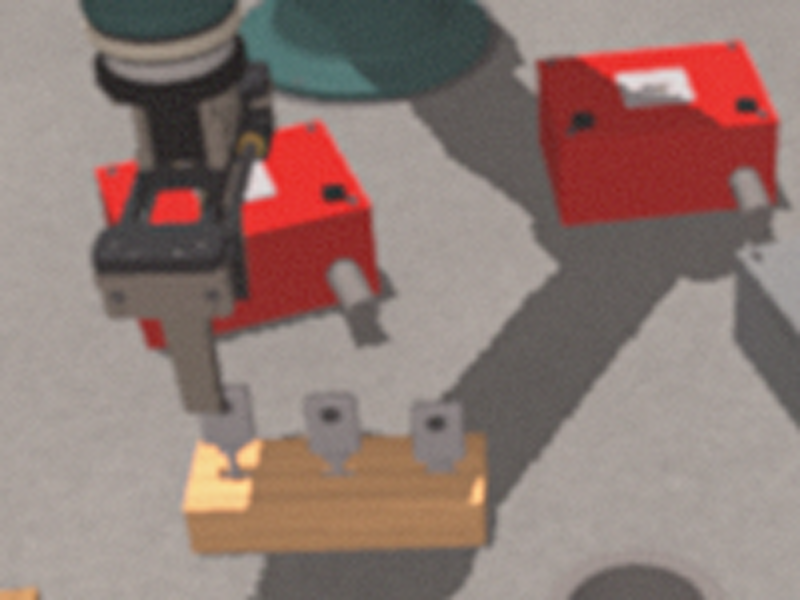

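The key's finger is aligned with the left (long) key, seen at crop pixel (228,425). There is a residual of about 5 mm along tool x, so I'll correct that and descend.

apply_moves:
  increments:
    - {"x": -0.2, "y": 0.1, "z": 0, "rx": 0, "ry": 0, "rz": 0, "hand": 100}
    - {"x": -0.2, "y": 0.1, "z": 0.8, "rx": 0, "ry": 0, "rz": 0, "hand": 100}
    - {"x": -0.2, "y": 0.1, "z": 1.6, "rx": 0, "ry": 0, "rz": 0, "hand": 100}
    - {"x": -0.2, "y": 0.1, "z": 2.2, "rx": 0, "ry": 0, "rz": 0, "hand": 100}
    - {"x": -0.2, "y": 0.1, "z": 2.5, "rx": 0, "ry": 0, "rz": 0, "hand": 100}
    - {"x": -0.2, "y": 0.1, "z": 2.5, "rx": 0, "ry": 0, "rz": 0, "hand": 100}
    - {"x": -0.2, "y": 0.1, "z": 2.5, "rx": 0, "ry": 0, "rz": 0, "hand": 100}

```text
time_s: 3.25
eef_pos: [0.5457, -0.2246, 0.0639]
eef_rot: [2.577, 1.795, 0.001]
contact_force: [0.2, 0.1, 0.6]
gripper_width: 0.0918
grasp_force: 0.0
```

Run:
```python
from h import *
shift((.545,-.2243,.061))
```

```text
t 3.25 p [ 0.5457 -0.2246  0.0639] xang 69.7 tilt 0.07 q [-0.09  0.61  0.56  1.89 -0.46  0.77  0.37] F [0.2 0.1 0.6] T [-0.05  0.06  0.01] w 0.0918 g 0.0
(0.545, -0.2243, 0.061) units [ 0.    -0.031  0.118]
```

apply_moves:
  increments:
    - {"x": 0, "y": -0.03, "z": 0.08, "rx": 0, "ry": 0, "rz": 0, "hand": 60}
    - {"x": 0, "y": -0.03, "z": 0.08, "rx": 0, "ry": 0, "rz": 0, "hand": 30}
    - {"x": 0, "y": -0.03, "z": 0.08, "rx": 0, "ry": 0, "rz": 0, "hand": 15}
    - {"x": 0, "y": -0.03, "z": 0.08, "rx": 0, "ry": 0, "rz": 0, "hand": 0}
    - {"x": 0, "y": -0.03, "z": 0.08, "rx": 0, "ry": 0, "rz": 0, "hand": 0}
    - {"x": 0, "y": -0.03, "z": 0.08, "rx": 0, "ry": 0, "rz": 0, "hand": 0}
    - {"x": 0, "y": -0.03, "z": 0.08, "rx": 0, "ry": 0, "rz": 0, "hand": 0}
    - {"x": 0, "y": -0.03, "z": 0.08, "rx": 0, "ry": 0, "rz": 0, "hand": 0}
    - {"x": 0, "y": -0.03, "z": 0.08, "rx": 0, "ry": 0, "rz": 0, "hand": 0}
    - {"x": 0, "y": -0.03, "z": 0.08, "rx": 0, "ry": 0, "rz": 0, "hand": 0}

```text
time_s: 4.25
eef_pos: [0.5445, -0.224, 0.0612]
eef_rot: [-2.578, -1.795, 0.0]
contact_force: [-0.2, 0.6, 0.9]
gripper_width: 0.0139
grasp_force: 0.0
```

Run:
```python
from h import *
shift((.545,-.2243,.061))
```

```text
t 4.25 p [ 0.5445 -0.224   0.0612] xang 69.7 tilt 0.0 q [-0.09  0.62  0.56  1.89 -0.46  0.76  0.37] F [-0.2  0.6  0.9] T [-0.11  0.12 -0.03] w 0.0139 g 0.0
(0.545, -0.2243, 0.061) units [-0.005  0.025  0.007]
```

Nearly closed. I'll keep closing, then check.

apply_moves:
  increments:
    - {"x": 0, "y": 0.02, "z": 0, "rx": 0, "ry": 0, "rz": 0, "hand": 0}
    - {"x": 0, "y": 0.02, "z": 0, "rx": 0, "ry": 0, "rz": 0, "hand": 0}
    - {"x": 0, "y": 0.02, "z": 0, "rx": 0, "ry": 0, "rz": 0, "hand": 0}
    - {"x": 0, "y": 0.02, "z": 0, "rx": 0, "ry": 0, "rz": 0, "hand": 0}

```text
time_s: 4.65
eef_pos: [0.5443, -0.2239, 0.0611]
eef_rot: [-2.577, -1.794, 0.001]
contact_force: [-3.4, 0.6, 3.2]
gripper_width: 0.0096
grasp_force: 30.0
```

apply_moves:
  increments:
    - {"x": 0, "y": 0, "z": -0.3, "rx": 0, "ry": 0, "rz": 0, "hand": 0}
    - {"x": 0, "y": 0, "z": -0.7, "rx": 0, "ry": 0, "rz": 0, "hand": 0}
    - {"x": 0, "y": 0, "z": -1.2, "rx": 0, "ry": 0, "rz": 0, "hand": 0}
    - {"x": 0, "y": 0, "z": -2, "rx": 0, "ry": 0, "rz": 0, "hand": 0}
    - {"x": 0, "y": 0, "z": -3, "rx": 0, "ry": 0, "rz": 0, "hand": 0}
    - {"x": 0, "y": 0, "z": -4, "rx": 0, "ry": 0, "rz": 0, "hand": 0}
    - {"x": 0, "y": 0, "z": -4.5, "rx": 0, "ry": 0, "rz": 0, "hand": 0}
    - {"x": 0, "y": 0, "z": -4.5, "rx": 0, "ry": 0, "rz": 0, "hand": 0}
    - {"x": 0, "y": 0, "z": -4.5, "rx": 0, "ry": 0, "rz": 0, "hand": 0}

```text
time_s: 5.55
eef_pos: [0.5449, -0.2238, 0.1735]
eef_rot: [-2.578, -1.795, -0.001]
contact_force: [-0.2, 0.1, -0.8]
gripper_width: 0.0098
grasp_force: 30.0
```

Run:
```python
from h import *
shift((.5581,.198,.16),(.5581,.198,.135))
```

```text
t 5.55 p [ 0.5449 -0.2238  0.1735] xang 69.72 tilt 0.02 q [-0.16  0.46  0.65  1.83 -0.34  0.96  0.28] F [-0.2  0.1 -0.8] T [-0.05  0.1   0.06] w 0.0098 g 30.0
(0.5581, 0.198, 0.16) units [16.01  -5.354  0.545]
(0.5581, 0.198, 0.135) units [16.009 -5.354  1.545]
```

apply_moves:
  increments:
    - {"x": 1.2, "y": -0.4, "z": 0, "rx": 0, "ry": 0, "rz": 0, "hand": 0}
    - {"x": 2.8, "y": -0.93, "z": 0, "rx": 0, "ry": 0, "rz": -0.5, "hand": 0}
    - {"x": 4.4, "y": -1.5, "z": 0, "rx": 0, "ry": 0, "rz": -1, "hand": 0}
    - {"x": 6, "y": -2, "z": 0, "rx": 0, "ry": 0, "rz": -1.5, "hand": 0}
    - {"x": 7.6, "y": -2.5, "z": 0, "rx": 0, "ry": 0, "rz": -2, "hand": 0}
    - {"x": 9.2, "y": -3, "z": 0, "rx": 0, "ry": 0, "rz": -2.5, "hand": 0}
    - {"x": 10.8, "y": -3.6, "z": 0, "rx": 0, "ry": 0, "rz": -3, "hand": 0}
    - {"x": 12.4, "y": -4.1, "z": 0, "rx": 0, "ry": 0, "rz": -3.58, "hand": 0}
    - {"x": 14, "y": -4.7, "z": 0, "rx": 0, "ry": 0, "rz": -3.58, "hand": 0}
    - {"x": 15.2, "y": -5.1, "z": 0, "rx": 0, "ry": 0, "rz": -3.58, "hand": 0}
    - {"x": 16, "y": -5.35, "z": 0.3, "rx": 0, "ry": 0, "rz": -3.58, "hand": 0}
    - {"x": 16, "y": -5.35, "z": 0.8, "rx": 0, "ry": 0, "rz": -3.58, "hand": 0}
    - {"x": 16, "y": -5.35, "z": 1, "rx": 0, "ry": 0, "rz": -3.58, "hand": 0}
    - {"x": 16, "y": -5.35, "z": 1, "rx": 0, "ry": 0, "rz": -3.58, "hand": 0}

```text
time_s: 6.95
eef_pos: [0.5576, 0.1945, 0.147]
eef_rot: [-2.202, -2.241, 0.006]
contact_force: [0.7, -0.4, -1.4]
gripper_width: 0.0098
grasp_force: 30.0
```

Run:
```python
from h import *
shift((.5581,.198,.135))
im,d,c=grab('scene')
cv2.imwrite('pics/s2.png',cv2.resize(im[170:290,310:470],(800,600),interpolation=cv2.INTER_CUBIC))
P=world(d,c);p,R=st()
m=(abs(P[...,0]-p[0])<.03)&(abs(P[...,1]-p[1])<.03)&(P[...,2]>.085)&(P[...,2]<p[2]-.002)
for lo in np.arange(.085,p[2],.006):
    k=m&(P[...,2]>lo)&(P[...,2]<=lo+.006)
    if k.sum()>1: print(lo.round(3),k.sum(),np.median(P[k],0).round(4),(R.T@(np.median(P[k],0)-p)).round(4), np.ptp((P[k]-p)@R[:,0]).round(4))
```

```text
t 6.95 p [0.5576 0.1945 0.147 ] xang 91.0 tilt 0.22 q [-0.75  0.47  0.47  1.83 -0.26  0.9  -0.15] F [ 0.7 -0.4 -1.4] T [-0.08  0.08 -0.05] w 0.0098 g 30.0
(0.5581, 0.198, 0.135) units [0.14  0.026 0.478]
t 7.0 p [0.5582 0.1948 0.1479] xang 90.99 tilt 0.12 q [-0.75  0.47  0.47  1.83 -0.26  0.9  -0.15] F [ 0.3 -0.4 -1.3] T [-0.07  0.05  0.02] w 0.0096 g 30.0
0.103 5 [0.5611 0.1929 0.1072] [-0.0018  0.0029  0.0407] 0.011
0.109 16 [0.5609 0.1925 0.1126] [-0.0023  0.0027  0.0353] 0.0188
0.115 15 [0.5597 0.1935 0.1169] [-0.0012  0.0015  0.0309] 0.0184
0.121 3 [0.5582 0.1927 0.1241] [-0.0021  0.      0.0238] 0.0033
0.127 4 [0.5587 0.1931 0.1289] [-0.0017  0.0005  0.019 ] 0.0076
0.133 5 [0.5604 0.1916 0.1344] [-0.0032  0.0022  0.0134] 0.0076
0.139 4 [0.565  0.1932 0.1416] [-0.0017  0.0068  0.0063] 0.0179
```

View pics/s2.png

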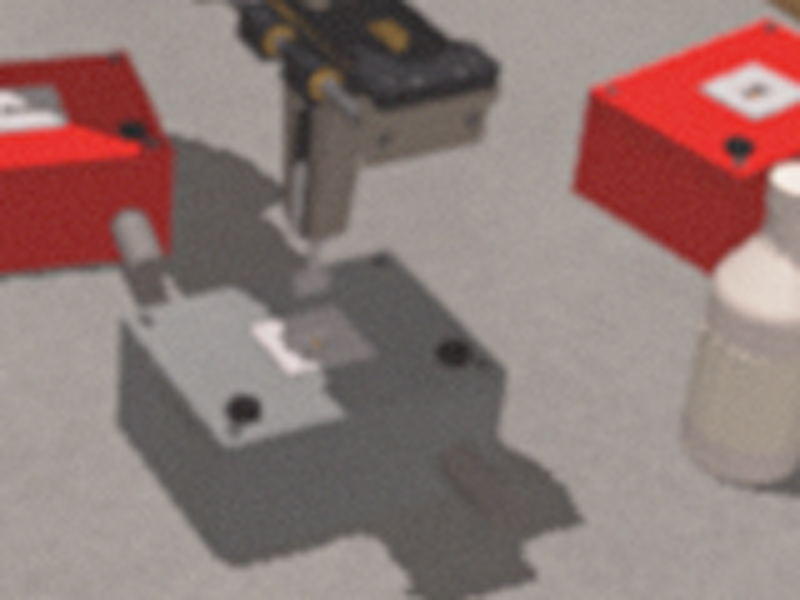

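The picture shows the bit hanging at crop (312,277), just above the lock face at (315,345). I'll refine the bit's offset in the hand and the face centre.

Run:
```python
from h import *
for n in('top','scene'):
    im=cv2.imread(f'pics/{n}0.png');c=manip.calibration(n)
    b=(255,205,300,240) if n=='top' else (350,222,392,252)
    s=8;g=cv2.resize(im[b[1]:b[3],b[0]:b[2]],None,fx=s,fy=s,interpolation=cv2.INTER_CUBIC).min(-1)
    t,m=cv2.threshold(g,0,255,cv2.THRESH_OTSU)
    cs,_=cv2.findContours(m,cv2.RETR_EXTERNAL,cv2.CHAIN_APPROX_NONE);k=max(cs,key=cv2.contourArea)[:,0]
    W=np.array([ray(c,((u+.5)/s-.5+b[0],(v+.5)/s-.5+b[1]),.075)[:2] for u,v in k],np.float32)*1000
    print(n,t,cv2.minAreaRect(W))
    f=np.zeros_like(g);cv2.fillPoly(f,[k],255);f=cv2.erode(f,np.ones((33,33)))
    w=np.where(f>0,np.clip(t-g.astype(float),0,None),0);v,u=np.nonzero(w);ww=w[v,u]
    print(' slot',ray(c,(((u*ww).sum()/ww.sum()+.5)/s-.5+b[0],((v*ww).sum()/ww.sum()+.5)/s-.5+b[1]),.075).round(4))
p,R=st();r=[]
for i in range(4):
    d,c=grab('scene')[1:];P=world(d,c);Q=(P-p)@R
    m=(Q[...,2]>.028)&(Q[...,2]<.041)&(abs(Q[...,0])<.03)&(abs(Q[...,1])<.02)
    x=Q[m][:,0];r.append([x.min(),x.max(),(x.min()+x.max())/2,x.mean(),Q[m][:,1].mean(),m.sum()])
print(np.round(r,4))
```

```text
top 134.0 ((558.36572265625, 198.30694580078125), (46.33619689941406, 53.06863021850586), 0.06661693006753922)
 slot [0.5579 0.1983 0.075 ]
scene 171.0 ((556.7265625, 199.7229766845703), (45.653106689453125, 51.08868408203125), 0.747664213180542)
 slot [0.5591 0.198  0.075 ]
t 7.0 p [0.5582 0.1948 0.1479] xang 90.99 tilt 0.12 q [-0.75  0.47  0.47  1.83 -0.26  0.9  -0.15] F [ 0.3 -0.4 -1.3] T [-0.07  0.05  0.02] w 0.0096 g 30.0
[[-1.16e-02  8.40e-03 -1.60e-03 -1.40e-03  2.20e-03  3.70e+01]
 [-9.30e-03  7.80e-03 -7.00e-04 -1.40e-03  2.30e-03  3.30e+01]
 [-9.60e-03  9.20e-03 -2.00e-04 -3.00e-04  3.20e-03  2.90e+01]
 [-9.20e-03  1.20e-02  1.40e-03 -5.00e-04  2.70e-03  2.90e+01]]
```

apply_moves:
  increments:
    - {"x": 0.17, "y": 0, "z": 0, "rx": 0, "ry": 0, "rz": 0, "hand": 0}
    - {"x": 0.17, "y": 0, "z": 0.5, "rx": 0, "ry": 0, "rz": 0, "hand": 0}
    - {"x": 0.17, "y": 0, "z": 1, "rx": 0, "ry": 0, "rz": 0, "hand": 0}
    - {"x": 0.17, "y": 0, "z": 1, "rx": 0, "ry": 0, "rz": 0, "hand": 0}
    - {"x": 0.17, "y": 0, "z": 1, "rx": 0, "ry": 0, "rz": 0, "hand": 0}

```text
time_s: 7.7
eef_pos: [0.5577, 0.2014, 0.1228]
eef_rot: [-2.198, -2.244, 0.003]
contact_force: [0.4, 0.3, -0.5]
gripper_width: 0.0099
grasp_force: 30.0
```

Run:
```python
from h import *
shift((.5582,.199,.11))
```

```text
t 7.7 p [0.5577 0.2014 0.1228] xang 91.17 tilt 0.09 q [-0.75  0.51  0.45  1.84 -0.28  0.86 -0.14] F [ 0.4  0.3 -0.5] T [-0.08  0.03  0.01] w 0.0099 g 30.0
(0.5582, 0.199, 0.11) units [-0.094  0.017  0.514]
```

apply_moves:
  increments:
    - {"x": -0.09, "y": 0.01, "z": 0, "rx": 0, "ry": 0, "rz": 0, "hand": 0}
    - {"x": -0.09, "y": 0.01, "z": 0.15, "rx": 0, "ry": 0, "rz": 0, "hand": 0}
    - {"x": -0.09, "y": 0.01, "z": 0.3, "rx": 0, "ry": 0, "rz": 0, "hand": 0}
    - {"x": -0.09, "y": 0.01, "z": 0.4, "rx": 0, "ry": 0, "rz": 0, "hand": 0}
    - {"x": -0.09, "y": 0.01, "z": 0.45, "rx": 0, "ry": 0, "rz": 0, "hand": 0}
    - {"x": -0.09, "y": 0.01, "z": 0.45, "rx": 0, "ry": 0, "rz": 0, "hand": 0}

```text
time_s: 8.3
eef_pos: [0.5583, 0.1994, 0.1122]
eef_rot: [-2.198, -2.244, 0.001]
contact_force: [0.1, 0.3, -1.2]
gripper_width: 0.01
grasp_force: 30.0
```

Run:
```python
from h import *
shift((.5582,.199,.11))
```

```text
t 8.3 p [0.5583 0.1994 0.1122] xang 91.19 tilt 0.02 q [-0.74  0.52  0.45  1.85 -0.29  0.84 -0.13] F [ 0.1  0.3 -1.2] T [-0.05  0.   -0.01] w 0.01 g 30.0
(0.5582, 0.199, 0.11) units [-0.016 -0.006  0.089]
```

The tip is about 4 mm below the face with no force, so it is in the slot. Now I'll ease down onto the pins.

apply_moves:
  increments:
    - {"x": 0, "y": 0, "z": 0.1, "rx": 0, "ry": 0, "rz": 0, "hand": 0}
    - {"x": 0, "y": 0, "z": 0.2, "rx": 0, "ry": 0, "rz": 0, "hand": 0}
    - {"x": 0, "y": 0, "z": 0.25, "rx": 0, "ry": 0, "rz": 0, "hand": 0}
    - {"x": 0, "y": 0, "z": 0.25, "rx": 0, "ry": 0, "rz": 0, "hand": 0}

```text
time_s: 8.7
eef_pos: [0.5586, 0.1995, 0.1088]
eef_rot: [-2.198, -2.243, -0.001]
contact_force: [-6.7, -2.0, 19.7]
gripper_width: 0.0095
grasp_force: 30.0
```

apply_moves:
  increments:
    - {"x": 0, "y": -0.04, "z": -0.04, "rx": 0, "ry": 0, "rz": 0.6, "hand": 0}
    - {"x": 0, "y": -0.04, "z": -0.04, "rx": 0, "ry": 0, "rz": 1, "hand": 0}
    - {"x": 0, "y": -0.04, "z": -0.04, "rx": 0, "ry": 0, "rz": 0, "hand": 0}
    - {"x": 0, "y": -0.04, "z": -0.04, "rx": 0, "ry": 0, "rz": -1, "hand": 0}
    - {"x": 0, "y": -0.04, "z": -0.04, "rx": 0, "ry": 0, "rz": -1, "hand": 0}
    - {"x": 0, "y": -0.04, "z": -0.04, "rx": 0, "ry": 0, "rz": 0, "hand": 0}
    - {"x": 0, "y": -0.04, "z": -0.04, "rx": 0, "ry": 0, "rz": 1, "hand": 0}
    - {"x": 0, "y": -0.04, "z": -0.04, "rx": 0, "ry": 0, "rz": 1, "hand": 0}
    - {"x": 0, "y": -0.04, "z": -0.04, "rx": 0, "ry": 0, "rz": 0, "hand": 0}
    - {"x": 0, "y": -0.04, "z": -0.04, "rx": 0, "ry": 0, "rz": 0, "hand": 0}

```text
time_s: 9.7
eef_pos: [0.5575, 0.1996, 0.108]
eef_rot: [-2.197, -2.245, -0.001]
contact_force: [-2.0, -1.1, 5.7]
gripper_width: 0.0098
grasp_force: 30.0
```

Run:
```python
from h import *
shift((.5582,.199,.11))
```

```text
t 9.7 p [0.5575 0.1996 0.108 ] xang 91.23 tilt 0.04 q [-0.74  0.52  0.44  1.86 -0.3   0.83 -0.12] F [-2.  -1.1  5.7] T [-0.13  0.8   0.04] w 0.0098 g 30.0
(0.5582, 0.199, 0.11) units [-0.023  0.028 -0.082]
```

apply_moves:
  increments:
    - {"x": 0, "y": -0.02, "z": 0.06, "rx": 0, "ry": 0, "rz": 0.6, "hand": 0}
    - {"x": 0, "y": -0.02, "z": 0.06, "rx": 0, "ry": 0, "rz": 1.1, "hand": 0}
    - {"x": 0, "y": -0.02, "z": 0.06, "rx": 0, "ry": 0, "rz": 0, "hand": 0}
    - {"x": 0, "y": -0.02, "z": 0.06, "rx": 0, "ry": 0, "rz": -1.1, "hand": 0}
    - {"x": 0, "y": -0.02, "z": 0.08, "rx": 0, "ry": 0, "rz": -1.1, "hand": 0}
    - {"x": 0, "y": -0.02, "z": 0.08, "rx": 0, "ry": 0, "rz": 0, "hand": 0}
    - {"x": 0, "y": -0.02, "z": 0.1, "rx": 0, "ry": 0, "rz": 1.1, "hand": 0}
    - {"x": 0, "y": -0.02, "z": 0.1, "rx": 0, "ry": 0, "rz": 1.1, "hand": 0}
    - {"x": 0, "y": -0.02, "z": 0.12, "rx": 0, "ry": 0, "rz": 0, "hand": 0}
    - {"x": 0, "y": -0.02, "z": 0.12, "rx": 0, "ry": 0, "rz": -1.1, "hand": 0}
    - {"x": 0, "y": -0.02, "z": 0.12, "rx": 0, "ry": 0, "rz": -1.1, "hand": 0}
    - {"x": 0, "y": -0.02, "z": 0.12, "rx": 0, "ry": 0, "rz": 0, "hand": 0}

```text
time_s: 10.9
eef_pos: [0.5573, 0.1993, 0.1044]
eef_rot: [-2.204, -2.238, -0.002]
contact_force: [-0.1, 0.2, -0.9]
gripper_width: 0.0101
grasp_force: 30.0
```

Run:
```python
from h import *
shift((.5582,.199,.11))
```

```text
t 10.9 p [0.5573 0.1993 0.1044] xang 90.87 tilt 0.06 q [-0.74  0.53  0.44  1.86 -0.3   0.82 -0.13] F [-0.1  0.2 -0.9] T [-0.08 -0.03 -0.02] w 0.0101 g 30.0
(0.5582, 0.199, 0.11) units [-0.012  0.034 -0.224]
```

apply_moves:
  increments:
    - {"x": 0, "y": 0, "z": 0.08, "rx": 0, "ry": 0, "rz": 0.6, "hand": 0}
    - {"x": 0, "y": 0, "z": 0.14, "rx": 0, "ry": 0, "rz": 1.1, "hand": 0}
    - {"x": 0, "y": 0, "z": 0.18, "rx": 0, "ry": 0, "rz": 0, "hand": 0}
    - {"x": 0, "y": 0, "z": 0.22, "rx": 0, "ry": 0, "rz": -1.1, "hand": 0}
    - {"x": 0, "y": 0, "z": 0.24, "rx": 0, "ry": 0, "rz": -1.1, "hand": 0}
    - {"x": 0, "y": 0, "z": 0.26, "rx": 0, "ry": 0, "rz": 0, "hand": 0}
    - {"x": 0, "y": 0, "z": 0.28, "rx": 0, "ry": 0, "rz": 1.1, "hand": 0}
    - {"x": 0, "y": 0, "z": 0.3, "rx": 0, "ry": 0, "rz": 1.1, "hand": 0}
    - {"x": 0, "y": 0, "z": 0.32, "rx": 0, "ry": 0, "rz": 0, "hand": 0}
    - {"x": 0, "y": 0, "z": 0.34, "rx": 0, "ry": 0, "rz": -1.1, "hand": 0}
    - {"x": 0, "y": 0, "z": 0.36, "rx": 0, "ry": 0, "rz": -1.1, "hand": 0}
    - {"x": 0, "y": 0, "z": 0.38, "rx": 0, "ry": 0, "rz": 0, "hand": 0}
    - {"x": 0, "y": 0, "z": 0.4, "rx": 0, "ry": 0, "rz": 1.1, "hand": 0}
    - {"x": 0, "y": 0, "z": 0.4, "rx": 0, "ry": 0, "rz": 1.1, "hand": 0}
    - {"x": 0, "y": 0, "z": 0.4, "rx": 0, "ry": 0, "rz": 0, "hand": 0}
    - {"x": 0, "y": 0, "z": 0.4, "rx": 0, "ry": 0, "rz": 0, "hand": 0}

```text
time_s: 12.5
eef_pos: [0.557, 0.1993, 0.0941]
eef_rot: [2.197, 2.246, 0.0]
contact_force: [1.5, -0.7, -1.3]
gripper_width: 0.0098
grasp_force: 30.0
```

Run:
```python
from h import *
shift((.5582,.199,.0826))
```

```text
t 12.5 p [0.557  0.1993 0.0941] xang 91.27 tilt 0.0 q [-0.73  0.54  0.43  1.86 -0.31  0.8  -0.11] F [ 1.5 -0.7 -1.3] T [-0.17 -0.35  0.02] w 0.0098 g 30.0
(0.5582, 0.199, 0.0826) units [-0.014  0.049  0.458]
```

apply_moves:
  increments:
    - {"x": 0, "y": 0.01, "z": 0.1, "rx": 0, "ry": 0, "rz": 0, "hand": 0}
    - {"x": 0, "y": 0.01, "z": 0.2, "rx": 0, "ry": 0, "rz": 0, "hand": 0}
    - {"x": 0, "y": 0.01, "z": 0.3, "rx": 0, "ry": 0, "rz": 0, "hand": 0}
    - {"x": 0, "y": 0.01, "z": 0.4, "rx": 0, "ry": 0, "rz": 0, "hand": 0}
    - {"x": 0, "y": 0.01, "z": 0.48, "rx": 0, "ry": 0, "rz": 0, "hand": 0}
    - {"x": 0, "y": 0.01, "z": 0.54, "rx": 0, "ry": 0, "rz": 0, "hand": 0}
    - {"x": 0, "y": 0.01, "z": 0.54, "rx": 0, "ry": 0, "rz": 0, "hand": 0}
    - {"x": 0, "y": 0.01, "z": 0.54, "rx": 0, "ry": 0, "rz": 0, "hand": 0}

```text
time_s: 13.3
eef_pos: [0.5569, 0.1994, 0.0825]
eef_rot: [-2.198, -2.243, 0.0]
contact_force: [-6.8, -2.8, 14.4]
gripper_width: 0.0098
grasp_force: 30.0
```

Run:
```python
from h import *
shift((.5582,.199,.0826))
```

```text
t 13.3 p [0.5569 0.1994 0.0825] xang 91.16 tilt 0.09 q [-0.72  0.56  0.42  1.87 -0.32  0.78 -0.11] F [-6.8 -2.8 14.4] T [-0.69  1.45 -0.02] w 0.0098 g 30.0
(0.5582, 0.199, 0.0826) units [-0.016  0.052 -0.006]
```

apply_moves:
  increments:
    - {"x": 0, "y": -0.03, "z": 0, "rx": 0, "ry": 0, "rz": 0, "hand": 0}
    - {"x": 0, "y": -0.03, "z": 0, "rx": 0, "ry": 0, "rz": 1, "hand": 0}
    - {"x": 0, "y": -0.03, "z": 0, "rx": 0, "ry": 0, "rz": 2, "hand": 0}
    - {"x": 0, "y": -0.03, "z": 0, "rx": 0, "ry": 0, "rz": 3, "hand": 0}
    - {"x": 0, "y": -0.03, "z": 0, "rx": 0, "ry": 0, "rz": 4, "hand": 0}
    - {"x": 0, "y": -0.03, "z": 0, "rx": 0, "ry": 0, "rz": 5, "hand": 0}
    - {"x": 0, "y": -0.03, "z": 0, "rx": 0, "ry": 0, "rz": 5, "hand": 0}

```text
time_s: 14.0
eef_pos: [0.5567, 0.1994, 0.0825]
eef_rot: [-2.706, -1.595, -0.001]
contact_force: [-4.6, -2.3, 13.8]
gripper_width: 0.0096
grasp_force: 30.0
```

Run:
```python
from h import *
shift((.5582,.199,.0826))
```

```text
t 14.0 p [0.5567 0.1994 0.0825] xang 61.06 tilt 0.05 q [-0.82  0.58  0.56  1.88 -0.42  0.8  -0.54] F [-4.6 -2.3 13.8] T [-0.6   1.23  0.08] w 0.0096 g 30.0
(0.5582, 0.199, 0.0826) units [ 0.014  0.059 -0.005]
```

It turns freely, with some spring torque. Continuing to the quarter turn.

apply_moves:
  increments:
    - {"x": 0, "y": 0, "z": 0, "rx": 0, "ry": 0, "rz": 1, "hand": 0}
    - {"x": 0, "y": 0, "z": 0, "rx": 0, "ry": 0, "rz": 2, "hand": 0}
    - {"x": 0, "y": 0, "z": 0, "rx": 0, "ry": 0, "rz": 3, "hand": 0}
    - {"x": 0, "y": 0, "z": 0, "rx": 0, "ry": 0, "rz": 4, "hand": 0}
    - {"x": 0, "y": 0, "z": 0, "rx": 0, "ry": 0, "rz": 5, "hand": 0}
    - {"x": 0, "y": 0, "z": 0, "rx": 0, "ry": 0, "rz": 6, "hand": 0}
    - {"x": 0, "y": 0, "z": 0, "rx": 0, "ry": 0, "rz": 7, "hand": 0}
    - {"x": 0, "y": 0, "z": 0, "rx": 0, "ry": 0, "rz": 8, "hand": 0}
    - {"x": 0, "y": 0, "z": 0, "rx": 0, "ry": 0, "rz": 9, "hand": 0}
    - {"x": 0, "y": 0, "z": 0, "rx": 0, "ry": 0, "rz": 10, "hand": 0}
    - {"x": 0, "y": 0, "z": 0, "rx": 0, "ry": 0, "rz": 10.7, "hand": 0}
    - {"x": 0, "y": 0, "z": 0, "rx": 0, "ry": 0, "rz": 11.2, "hand": 0}
    - {"x": 0, "y": 0, "z": 0, "rx": 0, "ry": 0, "rz": 11.2, "hand": 0}
    - {"x": 0, "y": 0, "z": 0, "rx": 0, "ry": 0, "rz": 11.2, "hand": 0}

```text
time_s: 15.4
eef_pos: [0.5564, 0.2003, 0.0825]
eef_rot: [-3.135, 0.163, 0.001]
contact_force: [-5.5, -0.5, 16.2]
gripper_width: 0.0096
grasp_force: 30.0
```

Run:
```python
from h import *
shift((.5582,.199,.0826))
im,d,c=grab('scene');cv2.imwrite('pics/s3.png',cv2.resize(im[190:290,320:453],(800,600),interpolation=cv2.INTER_CUBIC))
```

```text
t 15.4 p [0.5564 0.2003 0.0825] xang -5.96 tilt 0.14 q [-1.02  0.68  0.85  1.89 -0.66  0.88 -1.51] F [-5.5 -0.5 16.2] T [-0.    1.61  0.14] w 0.0096 g 30.0
(0.5582, 0.199, 0.0826) units [ 0.077  0.045 -0.004]
```

View pics/s3.png

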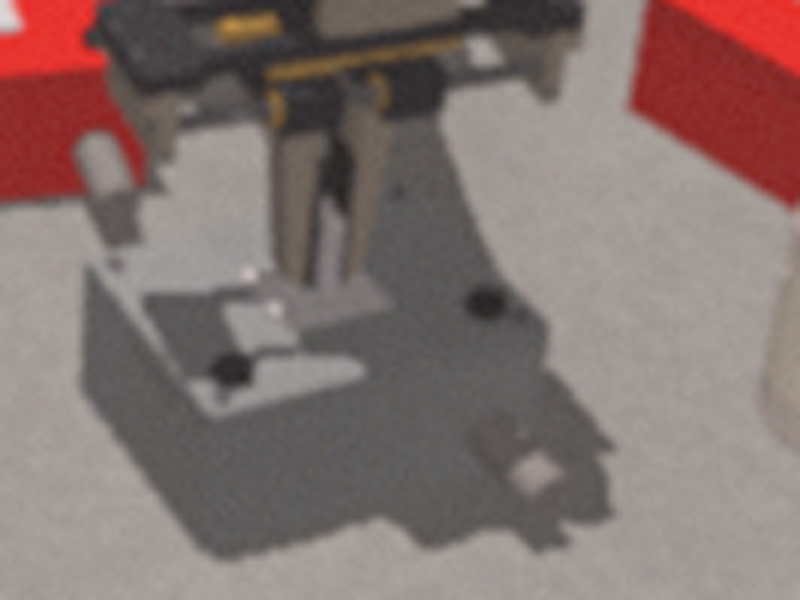

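The picture shows the key upright between the fingers at crop (330,250), with its bow turned end-on and its collar on the face. The wrist torque matches the spring near its stop. Handing in.

```bash
python3 -c "
from h import *
st();print(manip.close_job())"
```

```text
t 15.45 p [0.5564 0.2003 0.0825] xang -5.97 tilt 0.15 q [-1.02  0.68  0.85  1.89 -0.66  0.88 -1.51] F [-5.1  0.  17.3] T [-0.05  1.53  0.08] w 0.0097 g 30.0
the job is handed in; nothing more can be done
None
```

I handed the job in at 15.45 s with the longest key gripped at 30 N, its collar on the lock face, and the tool turned 97° clockwise and held; the hand-in returned no verdict, and the rotor's own angle isn't measured.

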